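Stand up the fallen hand press and hold the sprung plunger down on its stop

ROBOT

A 6-joint arm with a two-finger parallel gripper is mounted at the origin on the work surface. World frame = base frame: x ahead of the robot, y to its left, z up, the work surface at z = 0. Lengths are in mm, angles in rad, forces in N, time in s.
With the tool pointing down it reaches from about 300 to 775 mm from the base axis. Payload 14.6 kg.
Tool frame: the origin (TCP) lies at the very end of the fingers, on their centre line; the grasp point (between the pads) lies 19 mm behind it; z points along the fingers, y is the line along which they close (so a half turn about z gives the same grasp; the last joint's range is limited). The gripper opens to 85 mm and grips with 20 to 120 N. Pads are 22 mm wide; open, the fingers measure 114 mm over their backs; the gripper's body (76 mm by 85 mm) begins 54 mm behind the grasp point. The pads swing forward as they close: fully open they stand 13 mm farther back than shut.
Start: joints at [1.18, 0.3, 1.521, -0, 1.321, -0.067], TCP at [174.991, 521.409, 231.281] pointing down, gripper open.
Joint ranges: [-3.03, 3.03], [-0.79, 2.21], [0.23, 2.52], [-1.04, 4.18], [0, 3.07], [-2.55, 2.55]. Speed limits (rad/s): [2.22, 2.22, 2.57, 3.14, 3.14, 3.14].

INTERFACE

Orientations are given as a rotation vector (axis times angle).
In Python, from plant import manip, jaws, ik, status, viewer, workorder gives the robot as it stands. Calls block until the motion is done:
- manip.goto(position, orientation): joint-space move of the TCP to a pose.
- manip.line_to(position, attitude=None, v=150, until_force=None): straight line of the TCP; attitude=None keeps the orientation; v is the mean speed in mm/s. With until_force (N) it stops when the force on the tool has changed by that much, and returns True; else False.
- manip.move_joints(angles): joint-space move.
- jaws.gripper_to(opening, squeeze=None): finger opening in mm; squeeze is the grip in N (None keeps the last); returns when the fingers have stopped.
- manip.hold(seconds).
- ik(position, orientation): joint angles nearest the present ones, or None.
- status.observe(): the state.
- viewer.capture(name): name is "side" or "top"; returns a dict with "color" (420x560x3 uint8, red, green, blue), "fx", "fy", "cx", "cy" (pixels), "origin" and "rotation" of the camera in the world. Camera axes: x right, y down, z forward; pixel columns grow to the right and rows downward; lengths in mm; the calibration is good to about 2 mm. A picture is of the moment at which its call begins. There is no depth.
A pose or a line that the arm cannot do raises manip.Unreachable and nothing moves.
- workorder.hand_in(): hands the job in; it is judged then, once.
The state is a dict: "time_s": time; "q": joint angles; "joint_vel": joint speeds; "tau": joint torques, N m; "tcp_pos": TCP position; "orientation": TCP orientation; "force": force on the tool from outside, world axes, zero at the start; "wrist_torque": the same for the moment, N m; "finger_gap": finger opening in mm; "finger_force": force on a finger pad.
Only numpy, scipy, OpenCV 4.12 (cv2) and the standard library are available. Lean on these libraries where they do the work, as an engineer would, in place of code of your own. Each camera call takes 0.05 s, during which the arm holds its last target. There are 200 camera calls.

TASK

The hand press has been knocked over: stand it upright on its foot on the table and let go of it. Then take it by its knob, set its foot squarely in the middle of the sprung plunger that has the wide flat pad, and press straight down, without ramming it, until the plunger is firmly against its hard stop. Finish while still gripping the press and holding the plunger fully down; leave the plunger with the small round head and the other things alone.

Things in the scene. Friction and masses are not known exactly. Their poses are not given: they have to be found in the camera images.
- press: Hand press, 104 mm tall, 0.3 to 0.5 kg: square steel foot 56 x 56 x 14 mm, wooden stem 22 mm thick, wooden cylindrical knob 38 mm in diameter on top. Origin: centre of the foot's underside; z runs from foot to knob (up when it stands). Starts lying, knob away from the robot within 45 degrees. Centre of mass about 16 mm above the underside: it rights itself if leaning under 45 degrees.
- knob (a point): Middle of the press's knob, on its axis, 85 mm from the underside of the foot; the knob spans 66 to 104 mm from that underside. While the press lies, this point is about 21 mm above the table and the axis slopes 6 degrees down towards the knob.
- pad_top (a point): Centre of the top of the wide plunger's pad: a flat aluminium disc 84 mm in diameter, 8 mm thick, its top 115 mm above the table when up, 95 mm when on its stop (a steel sleeve inside the coil spring). It moves straight down, over the middle of a fixed wooden block 110 x 110 x 60 mm.
- plunger (a joint): Travel of the wide-pad plunger: 0 up, 0.020 m fully down on its hard stop. Its spring needs about 5 N to start it moving and just under 13 N to reach the stop (0.4 N per mm); a push of about 20 N holds it firmly on the stop.
- dome (a joint): Travel of the other plunger, the one with the small round head: 0 up, 0.020 m fully down. To be left alone.
- dome_top (a point): Top of the small round head (28 mm in diameter) of the other plunger, 131 mm above the table, over the middle of an equal wooden block 110 x 110 x 60 mm with an equal spring. The two units change sides from run to run, to the left and right of the press.
- peg0: White exercise peg standing on the table, 67 mm tall, foot 32 mm in diameter, with cross arms 50 mm across. Origin: centre of its underside. To be left alone.
- peg1: Another such peg. Origin: centre of its underside. To be left alone.
- mug: White mug standing on the table, 90 mm tall, rim 76 mm in diameter. Origin: centre of its underside. To be left alone.
Things that resemble listed ones, but are neither listed nor needed, are in the scene too. What is shaped like the press but pink or purple is not meant.

How it is judged (in metres and radians):
On the way, in this order (a step that is already met when the one before it is completed fails the run):
1. the press stands upright on the table, let go and at rest (angle between press's own z axis and vertical below 0.1 rad and height (world z) of press below 0.006 m and contact force between the fingers and press below 0.3 N and linear speed of press below 0.03 m/s), for 0.2 s.
2. the press, upright, is on the middle of the wide pad (angle between press's own z axis and vertical below 0.15 rad and horizontal distance between press and pad_top below 0.015 m and contact force between press and plunger above 0.5 N), for 0.1 s.
At the end, for the whole second after the job is handed in: The press holds the wide plunger within 1.2 mm of its stop with over 13 N, upright within 0.12 rad, centred on the pad within 15 mm, at rest, in contact with the fingers; the robot does not touch that plunger; the other plunger is up (under 3 mm) (value of joint plunger above 0.0188 m and contact force between press and plunger above 13 N and angle between press's own z axis and vertical below 0.12 rad and horizontal distance between press and pad_top below 0.015 m and contact force between the fingers and press above 3 N and contact force between each of the arm, the fingers and plunger below 0.5 N and linear speed of press below 0.02 m/s and value of joint dome below 0.003 m); the arm keeps its last pose, push and grip.
It fails at once if the plunger is rammed: more than 60 N between press and pad (contact force between press and plunger above 60 N).
It fails at once if the plunger with the round head is pressed (value of joint dome above 0.005 m).
It fails at once if a peg or the mug is disturbed (moved more than 25 mm) (distance of any of peg0, peg1, mug from where it was at the start of the episode above 0.025 m).
It also fails if it takes over 67 s, if anything falls off the work surface, if the arm or the gripper's body presses on something with over 40 N, if the wrist force passes 120 N, or if a joint passes its speed limit or range.

## Working session

There is one attempt and no reset: what is moved stays moved. The work goes in short steps, each a Python script; the robot and the scene stay as the last script left them, time stands still between calls to the robot, and variables do not carry over. Pictures are saved under pics/ and viewed, at most 10 in all, crops included, and the job is handed in when it is done.

```bash
ls; mkdir -p pics; cat > h.py <<'E'
import numpy as np, cv2
from scipy.spatial.transform import Rotation as R
from plant import manip, jaws, ik, status, viewer, workorder
def shot(name,fn):
    c=viewer.capture(name); cv2.imwrite('pics/'+fn,c['color'][:,:,::-1]); np.save('pics/'+fn[:-4]+'.npy',c,allow_pickle=True); return c
def ray(c,u,v):
    d=np.array(c['rotation'])@np.array([(u-c['cx'])/c['fx'],(v-c['cy'])/c['fy'],1]); return np.array(c['origin']),d/np.linalg.norm(d)
def plane(c,u,v,z):
    o,d=ray(c,u,v); return o+d*(z-o[2])/d[2]
def tri(c1,p1,c2,p2):
    o,d=ray(c1,*p1);p,e=ray(c2,*p2); s=np.linalg.lstsq(np.c_[d,-e],p-o,rcond=None)[0]
    a,b=o+s[0]*d,p+s[1]*e; return (a+b)/2,np.linalg.norm(a-b)
def proj(c,P):
    q=np.array(c['rotation']).T@(np.array(P)-c['origin']); return c['fx']*q[0]/q[2]+c['cx'],c['fy']*q[1]/q[2]+c['cy']
def load(fn): return np.load('pics/'+fn+'.npy',allow_pickle=True).item()
E
python3 - <<'E'
from h import *
t=shot('top','t0.png');s=shot('side','s0.png')
for c in(t,s):print(c['fx'],c['cx'],c['cy'],c['origin'],np.array(c['rotation']).round(3).tolist())
cv2.imwrite('pics/a0.png',cv2.resize(np.hstack([t['color'],s['color']])[:,:,::-1],(800,300)))
print(status.observe())
E
```

```text
pics
443.6251820890316 275.85864733535044 212.82413765161323 [ 418.31111089  -36.1909843  1261.2957818 ] [-2.196, 2.142, -0.075]
403.4861868458713 281.50207441460816 213.83573960401452 [486.46270355 704.05178225 641.41550178] [-0.14, 2.789, -1.385]
{'time_s': 0.1, 'q': array([ 1.18037822e+00,  3.00412042e-01,  1.52150843e+00, -2.57760680e-06,
        1.32070219e+00, -6.65912233e-02]), 'joint_vel': array([-0.0008322 , -0.00228923, -0.00205   ,  0.00031869, -0.0011216 ,
       -0.00082787]), 'tau': array([ 4.85115088e-04, -5.44381392e+01, -3.62374234e+01, -6.58254976e-05,
        3.14221244e-03,  5.14890939e-05]), 'tcp_pos': array([174.92858346, 521.22329088, 230.78444576]), 'orientation': array([-5.06408180e-01, -3.10027451e+00,  1.57664727e-03]), 'force': array([-0.1766132 ,  0.25922395, -0.03248563]), 'wrist_torque': array([ 0.02578816,  0.00378381, -0.02439036]), 'finger_force': 0.0, 'finger_gap': 85.34698631619084}
```

View pics/t0.png

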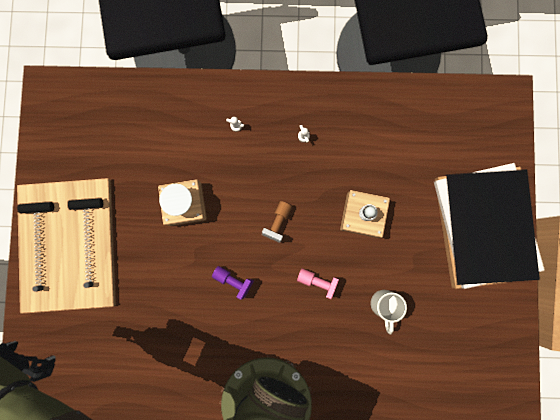

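View pics/s0.png

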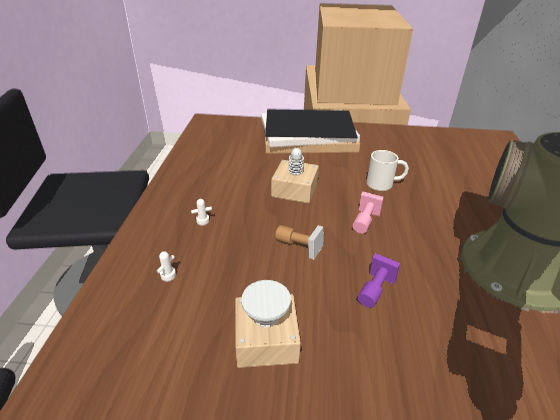

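Top view: brown press with its knob at about (284,210) and its steel foot at (274,235). The wide pad is at (176,200), the dome at (370,212), the pegs at (235,124) and (304,134), and the mug at (389,307). Side view: press knob (286,236), foot (316,242), pad (266,300), dome (296,160).

Candidates for the press are brown (280,222), purple (232,282) and pink (318,283) in the top view. The brown one, with wooden stem and steel foot, fits the description; I'll confirm it in a crop.

```bash
sed -i "s/c=viewer.capture(name);/c=dict(viewer.capture(name)); c['rotation']=R.from_rotvec(c['rotation']).as_matrix();/" h.py
cat > m.py <<'E'
from h import *
def blob(c,mask,box):
    m=np.zeros(mask.shape,np.uint8);x0,y0,x1,y1=box;m[y0:y1,x0:x1]=mask[y0:y1,x0:x1]
    n,l,s,cc=cv2.connectedComponentsWithStats(m);k=1+np.argmax(s[1:,4])
    return (l==k).astype(np.uint8)
def ell(m):
    k=max(cv2.findContours(m,cv2.RETR_EXTERNAL,cv2.CHAIN_APPROX_NONE)[0],key=cv2.contourArea)
    return cv2.fitEllipse(k),cv2.minAreaRect(k)
E
python3 - <<'E'
from m import *
t=load('t0');s=load('s0')
for c in(t,s): c['rotation']=R.from_rotvec(c['rotation']).as_matrix() if np.ndim(c['rotation'])==1 else c['rotation']
np.save('pics/t0.npy',t,allow_pickle=True);np.save('pics/s0.npy',s,allow_pickle=True)
ht=cv2.cvtColor(t['color'],cv2.COLOR_RGB2HSV);hs=cv2.cvtColor(s['color'],cv2.COLOR_RGB2HSV)
pt=ell(blob(t,((ht[...,1]<60)&(ht[...,2]>180)).astype(np.uint8),(150,170,215,235)))[0]
ps=ell(blob(s,((hs[...,1]<45)&(hs[...,2]>130)).astype(np.uint8),(230,270,300,330)))[0]
print('pad',pt,ps); print(plane(t,*pt[0],115),plane(s,*ps[0],115),tri(t,pt[0],s,ps[0]))
ft=ell(blob(t,((ht[...,1]<60)&(ht[...,2]>130)).astype(np.uint8),(255,222,295,250)))[1]
fs=ell(blob(s,((hs[...,1]<60)&(hs[...,2]>100)).astype(np.uint8),(300,220,332,265)))[1]
print('foot',ft,fs)
for n,i,x0,y0,w,h in(('t',t,245,190,60,60),('s',s,265,215,70,50)):
  pass
a=cv2.resize(t['color'][190:250,245:305],(400,400),interpolation=3);b=cv2.resize(s['color'][210:270,270:330],(400,400),interpolation=3)
cv2.imwrite('pics/crop0.png',np.hstack([a,b])[:,:,::-1])
for p in((284,203),(284,210),(280,222)):print(plane(t,*p,21))
print('dome',tri(t,(370,212),s,(296,153)),'mug',plane(t,389,307,90),'pegs',plane(t,235,124,50),plane(t,304,134,50))
print('pur',plane(t,232,282,20),'pink',plane(t,318,283,20))
E
```

```text
pad ((174.81719970703125, 199.2187957763672), (31.379459381103516, 31.948030471801758), 83.77774047851562) ((265.54339599609375, 301.6499328613281), (45.09968566894531, 48.07487106323242), 81.78770446777344)
[546.35313197 249.7058144  115.        ] [544.49106034 258.3447605  115.        ] (array([546.29013316, 251.63252286, 107.17682824]), np.float64(1.862125718037801))
foot ((271.76727294921875, 234.04312133789062), (20.877727508544922, 5.777483940124512), 23.198589324951172) ((315.5, 242.0), (15.0, 34.0), 0.0)
[553.37098445 -35.37680462  21.        ]
[533.61384481 -35.84578439  21.        ]
[499.59820409 -25.44712869  21.        ]
dome (array([ 525.26237255, -257.92033471,  116.69026821]), np.float64(0.8896286026107536)) mug [ 281.23894727 -313.89831842   90.        ] pegs [768.8781269  106.69929839  50.        ] [744.43502823 -86.40964918  50.        ]
pur [329.6035377  103.67579607  20.        ] pink [ 333.16490199 -134.6850432    20.        ]
```

View pics/crop0.png

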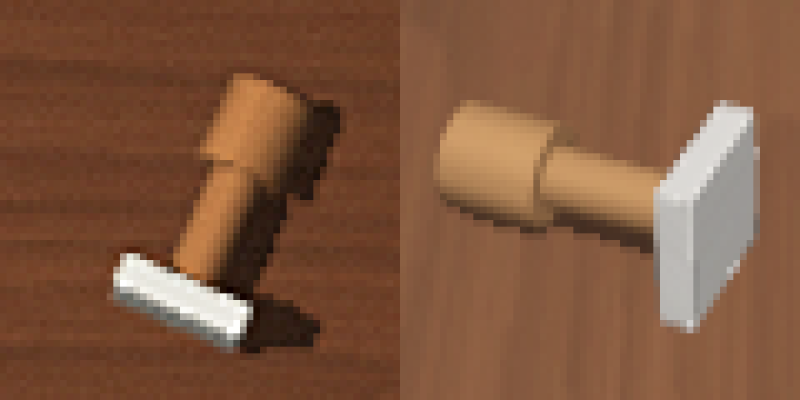

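The crop confirms it: a brown wooden stem and knob with a steel square foot, so it is the real press. Next I'll measure its axis and check which tilts the arm can reach.

```bash
cat >> m.py <<'E'
def tool(yaw,th,flip=0):
    d=np.array([np.cos(yaw),np.sin(yaw),0]);u=np.array([0,0,1.])
    z=-np.cos(th)*u+np.sin(th)*d; y=np.cross(u,d)*(-1 if flip else 1); x=np.cross(y,z)
    return R.from_matrix(np.c_[x,y,z])
E
python3 - <<'E'
from m import *
t=load('t0');s=load('s0')
for c,box in((t,(258,195,300,238)),(s,(272,222,315,256))):
    h=cv2.cvtColor(c['color'],cv2.COLOR_RGB2HSV)
    m=blob(c,((h[...,2]>125)&(h[...,1]>90)&(h[...,0]<22)).astype(np.uint8),box)
    print(m.sum(),cv2.boundingRect(m))
    v,u=np.nonzero(m); P=np.array([plane(c,a,b,24)[:2] for a,b in zip(u,v)])
    mu=P.mean(0);w=np.linalg.svd(P-mu)[2][0];w*=np.sign(w[0]);q=(P-mu)@w;n=(P-mu)@[-w[1],w[0]]
    far=q>q.max()-32
    print(mu,np.degrees(np.arctan2(w[1],w[0])),'span',np.percentile(q,[0.5,99.5]),'farend',mu+w*np.percentile(q,99.5),'knob c',mu+w*(np.percentile(q,99.5)-19)+np.array([-w[1],w[0]])*(n[far].max()+n[far].min())/2,'width',np.ptp(n[far]))
for yawd in(-23,):
  for fl in(0,1):
    r=[]
    for th in range(-40,95,10):
        Rt=tool(np.radians(yawd),np.radians(th),fl);k=np.array([534,-36,25 if th<45 else 90])
        q=ik(k+19*Rt.apply([0,0,1]),Rt.as_rotvec()); r.append((th,None if q is None else np.round(q,2).tolist()))
    print(fl,*r,sep='\n')
E
```

```text
258 (271, 201, 19, 31)
[520.82941226 -23.57088869] -20.71082390445835 span [-48.84007087  37.45742799] farend [555.8662378  -36.81776633] knob c [537.92939417 -30.5339406 ] width 30.692614110524744
1188 (272, 222, 43, 34)
[519.54781377 -18.9787344 ] 79.6586305647288 span [-67.91067067  68.53367983] farend [531.85047047  48.44166244] knob c [518.89971092  31.49113675] width 85.61512888807289
0
(-40, [-0.19, 0.89, 1.29, 0.13, 1.65, -1.4])
(-30, [-0.18, 0.8, 1.4, 0.11, 1.46, -1.39])
(-20, [-0.17, 0.71, 1.51, 0.08, 1.26, -1.38])
(-10, [-0.15, 0.63, 1.62, 0.05, 1.05, -1.35])
(0, [-0.14, 0.57, 1.73, -0.0, 0.84, -1.31])
(10, [-0.12, 0.51, 1.84, -0.08, 0.63, -1.22])
(20, [-0.09, 0.48, 1.94, -0.27, 0.41, -1.03])
(30, [-0.07, 0.46, 2.03, -0.83, 0.23, -0.46])
(40, None)
(50, [-0.01, 0.34, 2.17, 4.13, 0.36, 0.87])
(60, [0.01, 0.4, 2.22, 3.81, 0.59, 1.21])
(70, [0.03, 0.49, 2.24, 3.69, 0.86, 1.35])
(80, [0.04, 0.61, 2.24, 3.63, 1.14, 1.43])
(90, [0.05, 0.73, 2.22, 3.6, 1.4, 1.49])
1
(-40, [-0.19, 0.89, 1.29, 0.13, 1.65, 1.74])
(-30, [-0.18, 0.8, 1.4, 0.11, 1.46, 1.75])
(-20, [-0.17, 0.71, 1.51, 0.08, 1.26, 1.76])
(-10, [-0.15, 0.63, 1.62, 0.05, 1.05, 1.79])
(0, [-0.14, 0.57, 1.73, -0.0, 0.84, 1.84])
(10, [-0.12, 0.51, 1.84, -0.08, 0.63, 1.92])
(20, [-0.09, 0.48, 1.94, -0.27, 0.41, 2.11])
(30, None)
(40, None)
(50, [-0.01, 0.34, 2.17, 4.13, 0.36, -2.27])
(60, [0.01, 0.4, 2.22, 3.81, 0.59, -1.94])
(70, [0.03, 0.49, 2.24, 3.69, 0.86, -1.79])
(80, [0.04, 0.61, 2.24, 3.63, 1.14, -1.71])
(90, [0.05, 0.73, 2.22, 3.6, 1.4, -1.65])
```

```bash
python3 - <<'E'
from m import *
t=load('t0')
px=lambda a,b:(245+a/6.667-.5,190+b/6.667-.5)
P=lambda a,b,z=21:plane(t,*px(a,b),z)[:2]
ang=lambda p,q:np.degrees(np.arctan2(*(q-p)[::-1]))
y=[ang(P(203,160),P(237,75)),ang(P(275,185),P(312,100)),ang(P(120,258,56),P(250,302,56))+90]
k=np.mean([P(203,160),P(237,75),P(275,185),P(312,100)],axis=0)
print(y,k,np.linalg.norm(P(237,75)-P(312,100)),np.linalg.norm(P(237,75)-P(203,160)))
yaw=np.radians(-22.5)
np.save('knob.npy',[*k,yaw])
Rt=tool(yaw,np.radians(-20)); z=Rt.apply([0,0,1])
g=np.array([*k,21.5])+19*z
up=g-130*z; up[2]=max(up[2],150)
print(g,[ik(p,Rt.as_rotvec()) for p in(g,up)])
manip.goto(up+[0,0,90],Rt.as_rotvec())
manip.line_to(up); manip.line_to(g-45*z)
shot('top','t1.png');s=shot('side','s1.png')
print(status.observe()['tcp_pos'],status.observe()['time_s'])
cv2.imwrite('pics/s1c.png',cv2.resize(s['color'][130:330,180:460][:,:,::-1],(700,500),interpolation=3))
E
```

```text
[np.float64(-20.285437168533623), np.float64(-22.111886906067387), np.float64(-17.278647064927284)] [536.39334854 -33.00091883] 33.34646684235555 38.724469798158296
[530.38962575 -30.51409542   3.64584021] [array([-0.16251082,  0.72253806,  1.50534538,  0.08218048,  1.25527042,
       -1.37960025]), array([-0.17804827,  0.61412   ,  1.29682244,  0.07291712,  1.57231658,
       -1.36861929])]
[545.35355155 -36.57305001  47.01561235] 4.3
```

View pics/s1c.png

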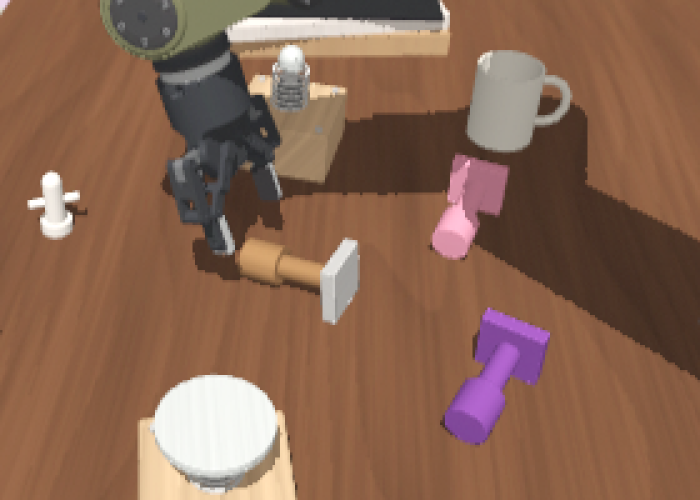

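Side crop: the open fingers straddle the line of the press just beyond the knob (260,260 in the crop), as planned, and nothing is near them. Next: go in, grip and lift.

```bash
python3 - <<'E'
from m import *
k=np.load('knob.npy');yaw=np.radians(-21);k[2]=yaw;np.save('knob.npy',k)
Rt=tool(yaw,np.radians(-20)); z=Rt.apply([0,0,1])
g=np.array([*k[:2],21.5])+19*z
print(manip.line_to(g,Rt.as_rotvec(),v=80,until_force=15))
print(jaws.gripper_to(30,squeeze=40)); o=status.observe();print(o['finger_gap'],o['finger_force'],o['tcp_pos'])
jaws.gripper_to(30,squeeze=110)
manip.line_to(g+[0,0,250],v=120)
o=status.observe();print(o['finger_gap'],o['finger_force'],o['tcp_pos'],o['force'],o['time_s'])
s=shot('side','s2.png');t=shot('top','t2.png')
cv2.imwrite('pics/c2.png',np.hstack([cv2.resize(c['color'][y:y+200,x:x+133][:,:,::-1],(400,600),interpolation=3) for c,x,y in((s,215,60),(t,215,100))]))
q=o['q']
Rf=tool(yaw,np.radians(76)); f=np.array([520,-20,300])+19*Rf.apply([0,0,1]); print(q,ik(f,Rf.as_rotvec()))
f=np.array([520,-20,88])+19*Rf.apply([0,0,1]); print(q,ik(f,Rf.as_rotvec()))
E
```

```text
False
False
36.91426691186838 39.6829891204834 [530.53145177 -30.70080178   3.94055916]
35.4877824594898 109.81445789337158 [530.19739996 -30.66670218 253.17215597] [-0.22516682 -0.02324299 -2.93255994] 7.9583
[-0.1593021   0.4337536   1.32311548  0.07130142  1.72740601 -1.36462208] [ 0.06908522 -0.05768995  2.23902968  4.07037333  0.5365939   0.82808531]
[-0.1593021   0.4337536   1.32311548  0.07130142  1.72740601 -1.36462208] [0.06908522 0.55480212 2.28197437 3.63216874 1.05321593 1.4245512 ]
```

View pics/c2.png

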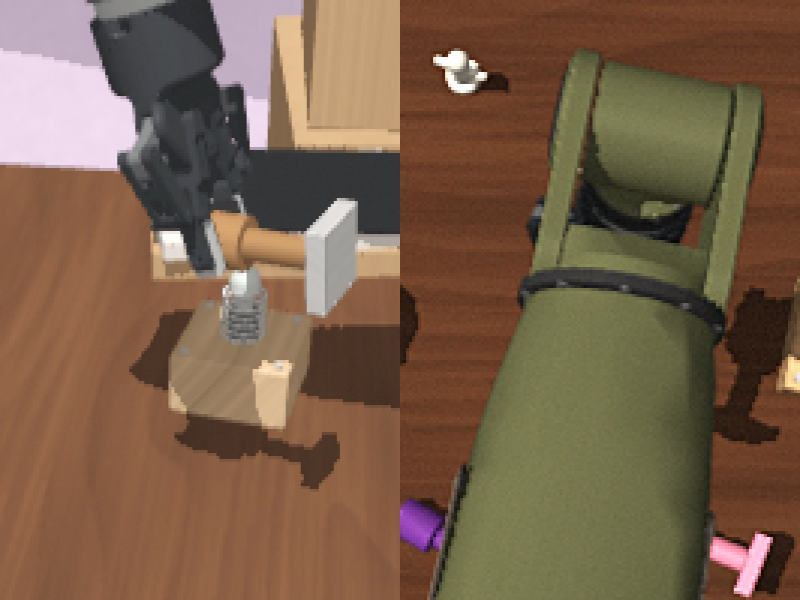

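Left half: the press is held by its knob and still lies horizontal, with no sag. The top view is mostly blocked by the arm. Now I'll flip the wrist high up, then check the lean.

```bash
python3 - <<'E'
from m import *
yaw=np.load('knob.npy')[2]
Rf=tool(yaw,np.radians(76)); f=np.array([520,-20,230])+19*Rf.apply([0,0,1])
manip.goto(f,Rf.as_rotvec())
o=status.observe();print(o['q'],o['finger_gap'],o['finger_force'],o['tcp_pos'],o['force'],o['time_s'])
s=shot('side','s3.png');t=shot('top','t3.png')
cv2.imwrite('pics/c3.png',np.hstack([cv2.resize(c['color'][y:y+200,x:x+133][:,:,::-1],(400,600),interpolation=3) for c,x,y in((s,230,100),(t,215,130))]))
E
```

```text
[0.06904608 0.11182935 2.28976517 3.84058267 0.68947675 1.10695037] 35.388081550084735 109.92975354194641 [537.38536596 -26.58924434 225.60213157] [ 0.60088512 -0.21864692 -3.38704613] 11.2083
```

View pics/c3.png

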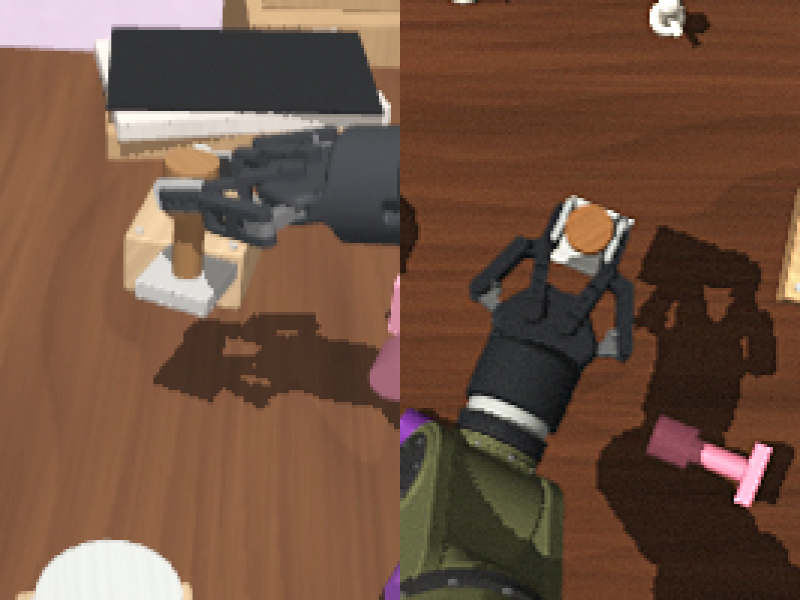

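The press now hangs almost upright in the grip: knob at (190,165) over foot (185,285) in the left half, and knob (590,230) over the foot in the right half. I'll set it down at x=560, release and back off.

```bash
python3 - <<'E'
from m import *
yaw=np.load('knob.npy')[2]
Rf=tool(yaw,np.radians(76)); z=Rf.apply([0,0,1]); P=lambda x:np.array([560,-20,x])+19*z
manip.line_to(P(200),v=100); manip.line_to(P(105),v=80)
print(manip.line_to(P(70),v=15,until_force=4)); o=status.observe();print(o['tcp_pos'],o['force'])
jaws.gripper_to(40,squeeze=20); jaws.gripper_to(85); manip.hold(.4)
p=status.observe()['tcp_pos']; manip.line_to(p-100*z,v=120)
manip.line_to(p-100*z+[0,0,120],v=150)
manip.hold(.3)
o=status.observe();print(o['tcp_pos'],o['q'],o['time_s'])
s=shot('side','s4.png');t=shot('top','t4.png')
cv2.imwrite('pics/c4.png',np.hstack([cv2.resize(c['color'][y:y+200,x:x+133][:,:,::-1],(400,600),interpolation=3) for c,x,y in((s,230,120),(t,215,100))]))
E
```

```text
True
[577.46278042 -26.5908041   83.54577942] [1.52034585 1.26209692 3.96329656]
[486.20509522   8.15787763 226.34656051] [0.20811175 0.01906982 2.38654419 4.01804003 0.7561447  1.00865795] 17.9083
```

View pics/c4.png

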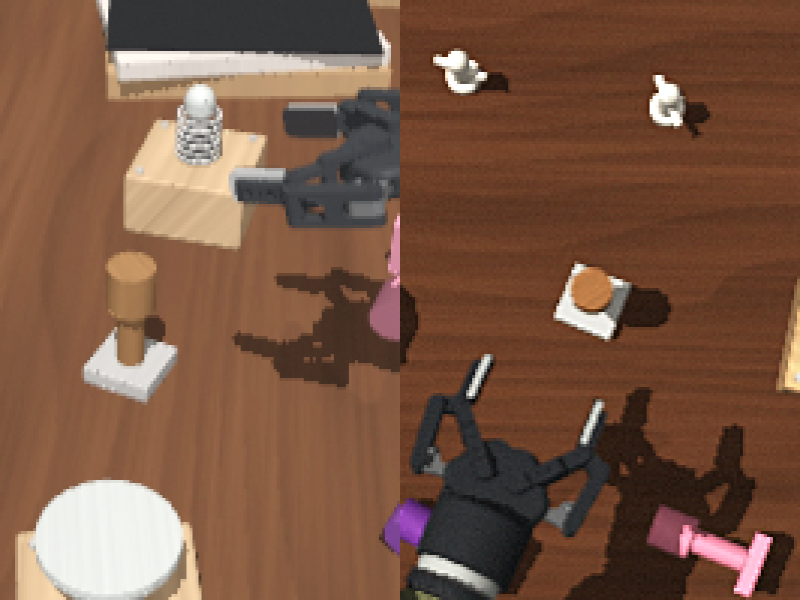

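The press stands upright, released, with its knob at (592,289) and foot visible below in the right half; pegs and dome are untouched. Next I'll measure the knob top and pad, then regrasp from above.

```bash
python3 - <<'E'
from m import *
t=load('t4');s=load('s4')
h=cv2.cvtColor(t['color'],cv2.COLOR_RGB2HSV);hs=cv2.cvtColor(s['color'],cv2.COLOR_RGB2HSV)
w=blob(t,((h[...,1]>90)&(h[...,2]>140)).astype(np.uint8),(262,180,295,213)); e=ell(w)[0]
f=blob(t,((h[...,1]<70)&(h[...,2]>120)).astype(np.uint8),(262,180,295,213))
fk=ell(f|w)[1]
k=plane(t,*e[0],104);print('knob',e,k,'foot',fk,plane(t,*fk[0],14))
ws=blob(s,((hs[...,1]>70)&(hs[...,0]<22)&(hs[...,2]>150)).astype(np.uint8),(262,195,286,228)); print('side knob bbox',cv2.boundingRect(ws), 'exp centre top',proj(s,k))
pad=blob(t,((h[...,1]<50)&(h[...,2]>170)).astype(np.uint8),(145,170,215,235));pe=ell(pad)[0];p=plane(t,*pe[0],115)
m=blob(s,((hs[...,1]<45)&(hs[...,2]>130)).astype(np.uint8),(230,270,300,340));x,y,W,H=cv2.boundingRect(m)
a=np.linspace(0,2*np.pi,90);c=np.array([proj(s,p+42*np.array([np.cos(i),np.sin(i),0])) for i in a])
print('pad',pe,p,'side box',x,y,x+W-1,y+H-1,'exp',c.min(0),c.max(0))
p[1]+=2
np.save('pos.npy',[k,p])
Rd=tool(np.radians(-21),0);print(ik([k[0],k[1],280],Rd.as_rotvec()),ik([p[0],p[1],160],Rd.as_rotvec()))
E
```

```text
knob ((278.40106201171875, 195.74635314941406), (12.946797370910645, 13.152776718139648), 28.633567810058594) [563.14699794 -20.27274006 104.        ] foot ((278.603515625, 199.75148010253906), (20.4615421295166, 20.923080444335938), 22.61986541748047) [563.014844   -19.89074825  14.        ]
side knob bbox (265, 204, 17, 23) exp centre top (np.float64(272.50397249030664), np.float64(208.0619345503547))
pad ((174.852783203125, 199.18826293945312), (31.262983322143555, 31.898710250854492), 83.07502746582031) [546.43547157 249.61619375 115.        ] side box 240 280 290 327 exp [240.12390021 279.34310495] [289.82973776 317.65960491]
[-1.00979073e-01  2.98264260e-01  1.41007593e+00 -4.44089210e-16
  1.43325246e+00 -1.30525626e+00] [ 3.70648105e-01  4.77047973e-01  1.44712936e+00 -4.44089210e-16
  1.21741532e+00 -8.33629079e-01]
```

The pad and knob measurements agree across both views (side pad box 240..290, top row 280 against the predicted 240..290, 279). Regrasp, carry over, and lower gently.

```bash
python3 - <<'E'
from m import *
k,p=np.load('pos.npy');p[1]-=1.5
Rd=tool(np.radians(-21),0)
manip.goto([k[0],k[1],300],Rd.as_rotvec())
manip.line_to([k[0],k[1],120]); print(manip.line_to([k[0],k[1],63],v=80,until_force=10))
jaws.gripper_to(30,squeeze=40);jaws.gripper_to(30,squeeze=110)
o=status.observe();zt=o['tcp_pos'][2];off=o['tcp_pos'][:2]-k[:2];print(o['tcp_pos'],o['finger_gap'],o['finger_force'],o['force'])
manip.line_to([k[0],k[1],63+190],v=120)
manip.line_to([p[0],p[1],63+190],v=140)
manip.line_to([p[0],p[1],63+124],v=80)
manip.hold(.3)
o=status.observe();print(o['tcp_pos'],o['finger_gap'],o['force'],o['time_s'],zt)
s=shot('side','s5.png');t=shot('top','t5.png')
cv2.imwrite('pics/c5.png',cv2.resize(s['color'][200:380,160:400][:,:,::-1],(800,600),interpolation=3))
E
```

```text
False
[563.30965924 -20.39362813  63.59547276] 35.92696842290213 108.97656083106995 [-2.85194729 -0.97730226  7.88939097]
[546.49331292 250.14520512 187.25392725] 36.17277006208326 [-0.8524026   0.50374717 -3.14215415] 29.375 63.595472764212346
```

View pics/c5.png

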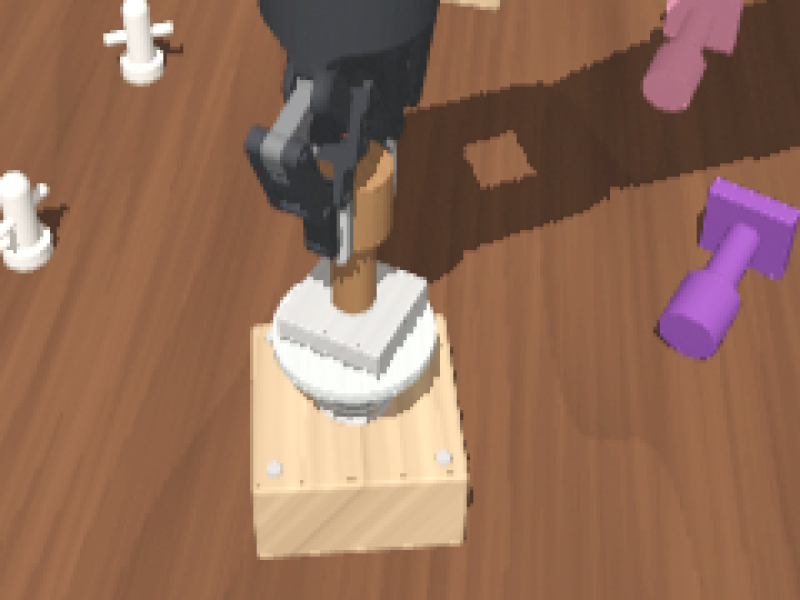

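The crop shows the press upright, with its foot (350,320) centred over the pad disc (355,330). Press down slowly.

```bash
python3 - <<'E'
from m import *
def o(tag):
    a=status.observe();print(tag,a['tcp_pos'].round(2),a['force'].round(1),a['wrist_torque'].round(2),round(a['finger_gap'],2),round(a['time_s'],2));return a
a=o('start');x,y,z=546.4,250.1,187.25
b=a['force'][2]
manip.line_to([x,y,177],v=15);manip.hold(.2);o('touch')
manip.line_to([x,y,168],v=15);o('mid')
manip.line_to([x,y,161.5],v=10);c=o('near')
zc=161.5
while c['force'][2]-b<26 and zc>150:
    zc-=.5;manip.line_to([x,y,zc],v=5);manip.hold(.1);c=o(zc)
manip.hold(.5);o('end')
s=shot('side','s6.png')
cv2.imwrite('pics/c6.png',cv2.resize(s['color'][200:380,160:400][:,:,::-1],(800,600),interpolation=3))
E
```

```text
start [546.44 250.12 187.11] [-0.2  0.2 -4.3] [-0.02  0.04 -0.02] 35.6 29.48
touch [546.42 250.08 177.13] [-2.7 -1.2  3.1] [-0.26  0.34  0.03] 35.93 30.49
mid [546.5  250.08 168.08] [-2.8 -2.5  6.3] [-0.41  0.61 -0.01] 36.21 31.24
near [546.5  250.07 161.88] [-4.  -3.5  8.8] [-0.54  0.73  0.07] 36.37 32.04
161.0 [546.5  250.08 161.43] [-3.1 -2.2  7.9] [-0.51  0.69 -0.02] 36.18 32.39
160.5 [546.53 250.07 160.95] [-3.6 -2.3  9.5] [-0.56  0.77  0.01] 36.07 32.74
160.0 [546.5  250.11 160.44] [-5.  -2.5  9.4] [-0.61  0.8   0.  ] 36.28 33.09
159.5 [546.53 250.08 159.99] [-4.9 -3.6  9.5] [-0.59  0.79  0.05] 36.08 33.44
159.0 [546.52 250.09 159.47] [-4.1 -4.1  8.9] [-0.61  0.82 -0.01] 36.03 33.79
158.5 [546.54 250.09 159.01] [-4.9 -3.2 10. ] [-0.65  0.75 -0.03] 36.4 34.14
158.0 [546.55 250.09 158.57] [-4.1 -3.   9.9] [-0.63  0.83 -0.  ] 36.0 34.49
157.5 [546.62 250.11 158.55] [-6.2 -4.6 13.8] [-0.81  1.07  0.03] 36.59 34.84
157.0 [546.68 250.09 158.49] [-6.3 -4.1 17.7] [-0.99  1.41  0.03] 36.2 35.19
156.5 [546.77 250.1  158.47] [-8.2 -5.7 21.3] [-1.16  1.71  0.02] 36.05 35.54
156.0 [546.86 250.1  158.46] [-10.6  -5.5  24.6] [-1.34  1.89 -0.04] 35.99 35.89
end [546.83 250.11 158.44] [-9.6 -6.3 25.6] [-1.29  2.02  0.  ] 35.81 36.39
```

View pics/c6.png

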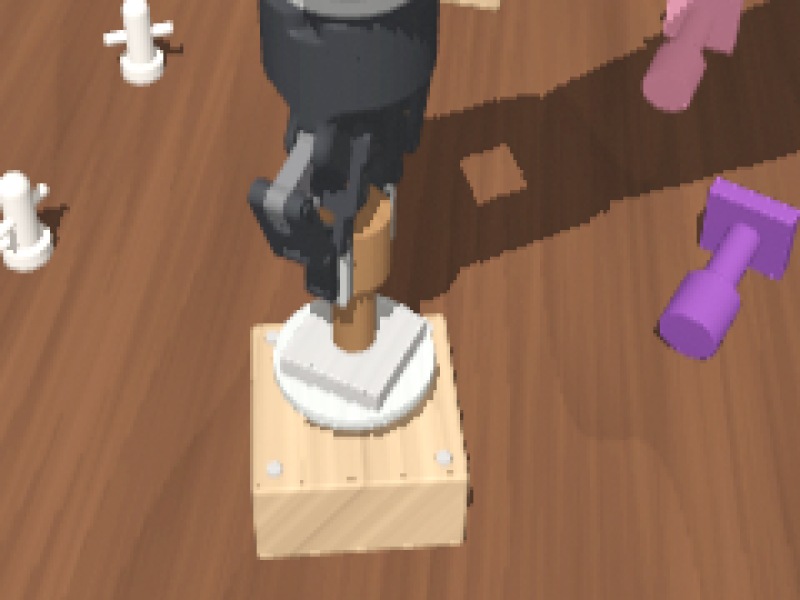

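The plunger hit its stop at TCP z 158.5 mm, against a predicted 158.6. It is held with about 30 N, and the crop shows the press upright and centred at (355,350) with the pad fully down.

```bash
python3 -c "
from h import *
print(workorder.hand_in())"
```

```text
the job is handed in; nothing more can be done
None
```

I stood the press upright and released it, then regripped it by the knob and pressed the wide plunger onto its hard stop, held there with about 30 N; the job was handed in at about 36 s, and no verdict was returned.

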